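# Put the art supplies back in their colour-coded trays

## Task

Five things were left in a row on the shop counter, between the robot and the three coloured trays; put each kind back in its tray: both paint tubes (red band and blue band) into the green tray, both erasers (light-blue end and white end) into the blue tray, and the magenta paint jar, upright, into the orange tray. Everything must end flat on the floor of its tray and inside the rim, the two of a kind side by side and not one on top of the other. Leave the wash pail and the green-capped spray can standing where they are.

Things in the scene. Friction and masses are not known exactly. Their poses are not given: they have to be found in the camera images.
- red_tube: loose paint tube in the row in front of the trays (not one in the sketch box or farther left), silver, red band, white cap; 122 mm long (its y axis), 34 mm wide at the flat end (its x axis), 25 mm high near the cap, 27 mm wide at the middle. Pinch across its x axis at the middle; it tapers and may slip up to 15 mm lengthways in the grip. Origin: centre of its underside; z up. 40 g.
- blue_tube: loose paint tube in the row in front of the trays (not one in the sketch box or farther left), silver, blue band, white cap; 122 mm long (its y axis), 34 mm wide at the flat end (its x axis), 25 mm high near the cap, 27 mm wide at the middle. Pinch across its x axis at the middle; it tapers and may slip up to 15 mm lengthways in the grip. Origin: centre of its underside; z up. 40 g.
- blue_eraser: loose eraser lying flat in the row in front of the trays (not one farther left or in the sketch box), red card sleeve with a light blue rubber end; 56 mm long (its y axis), 23 mm wide (its x axis), 13 mm high. Pinch it across its x axis. Origin: centre of its underside; z up. About 25 g.
- white_eraser: loose eraser lying flat in the row in front of the trays (not one farther left or in the sketch box), red card sleeve with a white rubber end; 56 mm long (its y axis), 23 mm wide (its x axis), 13 mm high. Pinch it across its x axis. Origin: centre of its underside; z up. About 25 g.
- jar: loose round poster-paint jar, magenta paint and white screw lid, standing upright in the row in front of the trays; 68 mm across, 61 mm high. Grasp round the lid. Origin: centre of its underside; z up. About 180 g.
- green_tray: shallow green plastic tray with cork-brown middle, fixed, one of three in a row behind the loose things; outside 152 (its x) by 124 mm (its y), inside 144 by 116; floor 3 mm thick, rim 4 mm thick, its top 8 mm above the counter; a blank label holder 44 mm wide sticks out 5 mm at its -x edge. Origin: centre of its underside, on the counter; z up. The tray for paint tubes.
- blue_tray: shallow blue plastic tray with cork-brown middle, fixed, one of three in a row behind the loose things; outside 152 (its x) by 124 mm (its y), inside 144 by 116; floor 3 mm thick, rim 4 mm thick, its top 8 mm above the counter; a blank label holder 44 mm wide sticks out 5 mm at its -x edge. Origin: centre of its underside, on the counter; z up. The tray for erasers.
- orange_tray: shallow orange plastic tray with cork-brown middle, fixed, one of three in a row behind the loose things; outside 152 (its x) by 124 mm (its y), inside 144 by 116; floor 3 mm thick, rim 4 mm thick, its top 8 mm above the counter; a blank label holder 44 mm wide sticks out 5 mm at its -x edge. Origin: centre of its underside, on the counter; z up. The tray for paint jars.
- pail: bystander: small beige open wash pail standing on the counter just left of the trays, 60 mm (its x) by 75 mm (its y), 62 mm high. Origin: centre of its underside. Leave it where it is.
- spray: bystander: spray-paint can with green cap, standing behind that pail, 66 mm across, 200 mm high. Origin: centre of its underside. Leave it standing where it is.

How it is judged:
At the end, for the whole second after the job is handed in: Both tubes in the green tray, both erasers in the blue tray and the jar in the orange tray: each one's centre within the tray's inside, its underside no more than 2.5 mm above the tray floor and level within 0.04 rad (so not propped on the rim or on another thing), and at rest (x of red_tube in the frame of green_tray between -0.072 and 0.072 m and y of red_tube in the frame of green_tray between -0.058 and 0.058 m and z of red_tube in the frame of green_tray between 0 and 0.0055 m and angle between each of red_tube, blue_tube, blue_eraser, white_eraser, jar's own z axis and vertical below 0.04 rad and linear speed of each of red_tube, blue_tube, blue_eraser, white_eraser, jar below 0.02 m/s and angular speed of each of red_tube, blue_tube, blue_eraser, white_eraser, jar below 0.15 rad/s and x of blue_tube in the frame of green_tray between -0.072 and 0.072 m and y of blue_tube in the frame of green_tray between -0.058 and 0.058 m and z of blue_tube in the frame of green_tray between 0 and 0.0055 m and x of blue_eraser in the frame of blue_tray between -0.072 and 0.072 m and y of blue_eraser in the frame of blue_tray between -0.058 and 0.058 m and z of blue_eraser in the frame of blue_tray between 0 and 0.0055 m and x of white_eraser in the frame of blue_tray between -0.072 and 0.072 m and y of white_eraser in the frame of blue_tray between -0.058 and 0.058 m and z of white_eraser in the frame of blue_tray between 0 and 0.0055 m and x of jar in the frame of orange_tray between -0.072 and 0.072 m and y of jar in the frame of orange_tray between -0.058 and 0.058 m and z of jar in the frame of orange_tray between 0 and 0.0055 m); the robot touches nothing.
It fails at once if the wash pail is shifted by more than 30 mm or tipped (distance of pail from where it was at the start of the episode above 0.03 m or angle between pail's own z axis and vertical above 0.35 rad).
It fails at once if the green-capped spray can is shifted by more than 30 mm or tipped (distance of spray from where it was at the start of the episode above 0.03 m or angle between spray's own z axis and vertical above 0.35 rad).
It also fails if it takes over 102 s, if anything falls off the work surface, if the arm or the gripper's body presses on something with over 40 N, if the wrist force passes 120 N, or if a joint passes its speed limit or range.

## Robot

A 7-joint arm with a two-finger parallel gripper is mounted at the origin on a cart in front of the work surface, level with it; the furniture and walls round the work are solid. World frame = base frame: x ahead of the robot, y to its left, z up, the work surface at z = 0. Lengths are in m, angles in rad, forces in N, time in s.
With the tool pointing down it reaches from about 0.4 to 0.9 m from the base axis. Payload 5.6 kg.
Tool frame: the origin (TCP) lies midway between the tips of the shut fingers; the grasp point (between the pads) lies 19 mm behind it; z points along the fingers, y is the line along which they close (so a half turn about z gives the same grasp; the last joint's range is limited). The gripper opens to 92 mm and grips with 3 to 60 N. Pads are 20 mm wide; open, the fingers measure 128 mm over their backs; the gripper's body (75 mm by 189 mm) begins 69 mm behind the grasp point.
Start: joints at [1.208, 0.468, -0.012, 1.603, 0.006, 1.071, -0.056], TCP at [0.204, -0.617, 0.215] pointing down, gripper open.
Joint ranges: [-2.53, 2.53], [-0.31, 2.02], [-1.57, 1.55], [0.28, 2.44], [-1.29, 4.43], [0.15, 1.84], [-2.92, 2.92]. Speed limits (rad/s): [2.57, 2.57, 3.14, 3.14, 3.14, 3.14, 3.14].

## Interface

Orientations are given as a 3x3 rotation matrix whose columns are the frame's x, y, z axes.
In Python, from station import env, effector, solver, viewer, workorder, search_frame, tip_of gives the robot as it stands. Calls block until the motion is done:
- env.reach(position, orientation): joint-space move of the TCP to a pose.
- env.movel(position, frame=None, rate=0.15): straight line of the TCP; frame=None keeps the orientation; rate is the mean speed in m/s.
- env.goto_joints(angles): joint-space move.
- effector.release() and effector.grasp(squeeze=None): open the fingers fully, or close them until they stop; squeeze is the grip in N (None keeps the last).
- env.pause(seconds).
- solver.inverse_kinematics(position, orientation): joint angles nearest the present ones, or None.
- env.sense(): the state.
- viewer.read_camera(name): name is "side" or "top" or "wrist"; returns (picture, depth): 420x560x3 uint8, red, green, blue; 420x560 float32, m along the optical axis (not along the pixel's ray), 0 where there is no reading.
- viewer.camera_info(name): a dict with "intrinsics" (3x3 intrinsics, pixels), "dist_coeffs" ([k1, k2, p1, p2, k3] as OpenCV has them; the pictures are not rectified), "eye" and "rotation" of the camera in the world; the wrist camera has in their place "T_tool_cam" (4x4, takes a point from camera to tool coordinates, whose origin is the TCP and whose axes are the flange's). Camera axes: x right, y up, looking along -z (the intrinsics and any distortion apply to the point x, -y, -z); pixel columns grow to the right and rows downward; lengths in m; the calibration is good to about 2 mm. A picture is of the moment at which its call begins: read the wrist's pose just before it. camera_info takes no time and is no camera call.
A pose or a line that the arm cannot do raises env.PlanningError and nothing moves.
- workorder.finish_job(): hands the job in; it is judged then, once.
Trained networks look in the newest picture that a camera, given by its name, has taken for a name from the list of things; names that differ only in an ending like _2 or _b are one class to them, and where a whole thing is asked for, a point or a joint stands for the part that bears it (a point fixed in the world has none). Each returns a list of dicts, best first, with "score" (0 to 1); they miss things now and then, are a little off and sometimes report something else, mostly with a low value. They report only what shows in the picture. A call takes as long as a camera call.
- search_frame(camera, name): "at" ([x, y, z] in m, in world coordinates, good to about 4 mm: the middle of the surface that is visible of it).
- tip_of(camera, name): "at" ([x, y, z] in m, in world coordinates, good to about 4 mm: a listed point, or the origin of a listed thing).
The state is a dict: "t": time; "joint_positions": joint angles; "joint_velocities": joint speeds; "tau": joint torques, N m; "ee_pos": TCP position; "tcp_rot": TCP orientation; "wrist_force": force on the tool from outside, world axes, zero at the start; "moment": the same for the moment, N m; "gripper_width": finger opening in m; "grasp_force": force on a finger pad.
Only numpy, scipy, OpenCV 4.12 (cv2) and the standard library are available. Lean on these libraries where they do the work, as an engineer would, in place of code of your own. Each camera call takes 0.05 s, during which the arm holds its last target. There are 200 camera calls.

## Working session

There is one attempt and no reset: what is moved stays moved. The work goes in short steps, each a Python script; the robot and the scene stay as the last script left them, time stands still between calls to the robot, and variables do not carry over. Pictures are saved under pics/ and viewed, at most 14 in all, crops included, and the job is handed in when it is done.

```bash
ls; mkdir -p pics
python3 - <<'E'
from station import *
import cv2,numpy as np
for c in("top","side"):
    p,d=viewer.read_camera(c); cv2.imwrite(f"pics/{c}0.png",p[:,:,::-1]); i=viewer.camera_info(c); print(c,i)
    for n in["red_tube","blue_tube","blue_eraser","white_eraser","jar","green_tray","blue_tray","orange_tray","pail","spray"]:
        print(n,[(np.round(r["at"],3).tolist(),round(r["score"],2)) for r in search_frame(c,n)[:3]],[(np.round(r["at"],3).tolist(),round(r["score"],2)) for r in tip_of(c,n)[:2]])
s=env.sense();print(s["t"],s["ee_pos"],s["tcp_rot"])
E
```

```text
pics
top {'intrinsics': array([[530.57116441,   0.        , 283.87193607],
       [  0.        , 530.57116441, 206.56222974],
       [  0.        ,   0.        ,   1.        ]]), 'dist_coeffs': array([0.06683256, 0.        , 0.        , 0.        , 0.        ]), 'eye': array([0.41866778, 0.18828934, 1.15473349]), 'rotation': array([[ 0.01955948,  0.99397349, -0.10786163],
       [-0.99972044,  0.01801019, -0.01531929],
       [-0.01328436,  0.10813111,  0.99404788]])}
red_tube [([0.428, 0.276, 0.014], 0.97), ([0.614, 0.13, 0.003], 0.49)] [([0.428, 0.284, -0.002], 0.88)]
blue_tube [([0.432, -0.056, 0.015], 0.69)] [([0.432, -0.049, 0.0], 0.63)]
blue_eraser [([0.427, 0.168, 0.012], 0.73), ([0.561, 0.44, 0.024], 0.51)] [([0.425, 0.168, 0.002], 0.86)]
white_eraser [([0.432, 0.064, 0.015], 0.8)] [([0.43, 0.066, 0.003], 0.73)]
jar [([0.424, 0.38, 0.058], 0.66)] [([0.423, 0.381, -0.004], 0.8), ([0.642, 0.463, 0.0], 0.72)]
green_tray [([0.612, 0.128, 0.003], 0.85)] [([0.616, 0.125, 0.004], 0.78)]
blue_tray [([0.6, 0.311, 0.004], 0.86)] [([0.599, 0.309, 0.003], 0.81)]
orange_tray [([0.596, -0.
[... 1142 characters left out ...]
, 0.051], 0.95), ([0.431, -0.07, 0.013], 0.41), ([0.608, 0.126, 0.003], 0.26)] [([0.426, 0.381, -0.002], 0.71)]
green_tray [([0.608, 0.126, 0.003], 0.69)] [([0.61, 0.131, -0.001], 0.57)]
blue_tray [([0.598, 0.308, 0.003], 0.59)] [([0.6, 0.31, 0.002], 0.81)]
orange_tray [([0.598, -0.036, 0.006], 0.82)] [([0.596, -0.031, 0.002], 0.79)]
pail [([0.558, 0.406, 0.04], 0.97)] [([0.553, 0.431, -0.002], 0.58)]
spray [([0.642, 0.439, 0.119], 0.96), ([0.431, 0.264, 0.011], 0.47)] [([0.642, 0.466, -0.0], 0.87)]
2.1 [ 0.20432707 -0.61706242  0.21459311] [[ 9.49313027e-01  3.14332273e-01 -5.84538614e-06]
 [ 3.14332272e-01 -9.49313026e-01 -4.57954117e-05]
 [-1.99440770e-05  4.16367874e-05 -9.99999999e-01]]
```

View both.

View pics/top0.png

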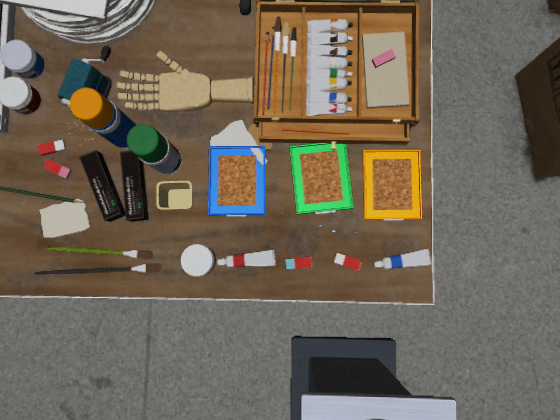

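View pics/side0.png

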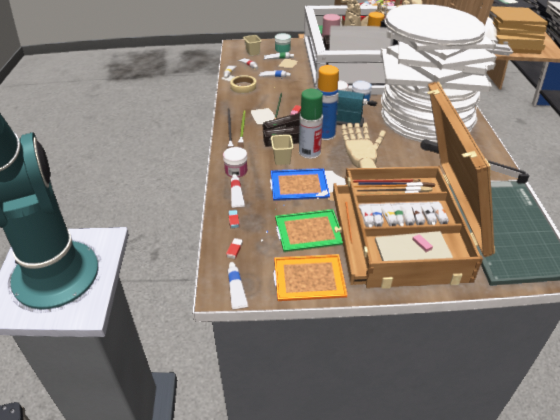

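```bash
cat > h.py <<'E'
from station import *
import cv2,numpy as np
def rot(yaw):  # tool down, finger line (tool y) at world angle yaw
    y=np.array([np.cos(yaw),np.sin(yaw),0]);z=np.array([0,0,-1.]);return np.stack([np.cross(y,z),y,z],1)
def cloud(cam):
    s=env.sense();p,d=viewer.read_camera(cam);i=viewer.camera_info(cam)
    if cam=="wrist":
        T=np.eye(4);T[:3,:3]=s["tcp_rot"];T[:3,3]=s["ee_pos"];T=T@i["T_tool_cam"]
    else:
        T=np.eye(4);T[:3,:3]=i["rotation"];T[:3,3]=i["eye"]
    v,u=np.mgrid[:420,:560]
    n=cv2.undistortPoints(np.stack([u,v],-1).reshape(-1,1,2).astype(float),i["intrinsics"],i["dist_coeffs"]).reshape(420,560,2)
    P=np.stack([n[...,0]*d,-n[...,1]*d,-d],-1)@T[:3,:3].T+T[:3,3]
    P[d==0]=np.nan
    return p,P
def rect(q,mm=1000):
    (c,(w,h),a)=cv2.minAreaRect((q*mm).astype(np.float32))
    if w<h: w,h,a=h,w,a+90
    return np.round(np.array(c)/mm,4),round(w,1),round(h,1),round((a+90)%180-90,1)  # angle of long side
E
python3 - <<'E'
from h import *
print(viewer.camera_info("wrist"))
for y in(0.02,0.3):
    for yaw in(0,np.pi):
        q=solver.inverse_kinematics([.46,y,.4],rot(yaw)); print(y,yaw,None if q is None else np.round(q,2))
for k,y in enumerate((0.06,0.26)):
    env.reach([.46,y,.42],rot(0)); env.pause(.3)
    p,P=cloud("wrist"); cv2.imwrite(f"pics/w{k}.png",p[:,:,::-1]); np.savez(f"w{k}.npz",p=p,P=P)
    for n in["red_tube","blue_tube","blue_eraser","white_eraser","jar","green_tray","blue_tray","orange_tray"]:
        print(n,[(np.round(r["at"],3).tolist(),round(r["score"],2)) for r in tip_of("wrist",n)[:2]])
    print(env.sense()["t"])
E
```

```text
{'intrinsics': array([[333.81045827,   0.        , 274.23327112],
       [  0.        , 333.81045827, 211.26193355],
       [  0.        ,   0.        ,   1.        ]]), 'dist_coeffs': array([-0.05151485,  0.        ,  0.        ,  0.        ,  0.        ]), 'T_tool_cam': array([[-7.44181100e-04,  9.54988852e-01,  2.96640756e-01,
         8.41706275e-02],
       [ 9.99999616e-01,  5.73394476e-04,  6.62739280e-04,
         2.17046570e-04],
       [ 4.62816453e-04,  2.96641136e-01, -9.54988912e-01,
        -1.69511060e-01],
       [ 0.00000000e+00,  0.00000000e+00,  0.00000000e+00,
         1.00000000e+00]])}
0.02 0 [ 0.68  0.05 -0.81  1.74  0.03  1.37 -0.14]
0.02 3.141592653589793 None
0.3 0 [ 0.21  0.35 -1.1   1.55  0.31  1.44 -0.91]
0.3 3.141592653589793 [ 0.31  0.45 -1.3   1.55  0.43  1.48  2.13]
red_tube [([0.428, 0.282, -0.003], 0.64)]
blue_tube [([0.434, -0.053, -0.002], 0.81)]
blue_eraser [([0.424, 0.171, 0.002], 0.84), ([0.602, -0.036, -0.002], 0.41)]
white_eraser [([0.427, 0.066, 0.001], 0.7)]
jar []
green_tray [([0.616, 0.124, -0.001], 0.98)]
blue_tray [([0.601, 0.309, -0.004], 0.75)]
orange_tray [([0.604, -0.035, -0.003], 0.84)]
5.5083
red_tube [([0.426, 0.283, -0.003], 0.93)]
blue_tube [([0.434, -0.054, -0.004], 0.82)]
blue_eraser [([0.425, 0.17, 0.002], 0.68)]
white_eraser [([0.427, 0.064, -0.001], 0.86)]
jar [([0.428, 0.378, 0.0], 0.72)]
green_tray [([0.615, 0.124, 0.001], 0.59)]
blue_tray [([0.604, 0.307, -0.003], 0.96)]
orange_tray [([0.604, -0.034, -0.005], 0.69)]
7.075
```

Run:
```python
import numpy as np,cv2
import h
C=dict(red_tube=(.427,.283,.075),blue_tube=(.433,-.053,.075),blue_eraser=(.425,.17,.045),white_eraser=(.428,.066,.045),jar=(.426,.38,.042))
Tr=dict(green=((.615,.125),(45,75)),blue=((.602,.309),(100,130)),orange=((.602,-.032),(8,25)))
for k in(0,1):
    D=np.load(f"w{k}.npz");p,P=D["p"],D["P"]
    hsv=cv2.cvtColor(p,cv2.COLOR_RGB2HSV)
    for n,(x,y,r) in C.items():
        m=(np.hypot(P[...,0]-x,P[...,1]-y)<r)&(P[...,2]>.005)&(P[...,0]<.53)
        m=cv2.morphologyEx(m.astype(np.uint8),cv2.MORPH_OPEN,np.ones((3,3)))>0
        q=P[m]
        if len(q)<50: print(k,n,"few");continue
        top=np.percentile(q[:,2],98); print(k,n,*h.rect(q[:,:2]),"top",round(top,4),"z at mid",np.round(np.median(q[abs(q[:,1]-y)<.008][:,2]),4), "pt x-range mid",np.round(np.percentile(q[abs(q[:,1]-y)<.008][:,0],[1,99]),4))
        if n=="jar":
            q=q[q[:,2]>top-.006];print("  lid",*h.rect(q[:,:2]))
    for n,(c,(a,b)) in Tr.items():
        m=(hsv[...,0]>=a)&(hsv[...,0]<=b)&(hsv[...,1]>120)&(hsv[...,2]>100)&(abs(P[...,0]-c[0])<.1)&(abs(P[...,1]-c[1])<.085)&(P[...,2]<.03)
        m=cv2.morphologyEx(m.astype(np.uint8),cv2.MORPH_OPEN,np.ones((3,3)))>0
        q=P[m]; 
        f=P[(abs(P[...,0]-c[0])<.03)&(abs(P[...,1]-c[1])<.03)]
        print(k,n,*h.rect(q[:,:2]),"top",np.round(np.percentile(q[:,2],[50,98]),4),"floor",np.round(np.nanmedian(f[:,2]),4))
    f=P[(abs(P[...,0]-.51)<.01)&(abs(P[...,1]-.17)<.1)];print("counter",np.nanmedian(f[:,2]))
```

```text
0 red_tube [0.4288 0.2684] 73.5 31.5 -84.0 top 0.0237 z at mid 0.0185 pt x-range mid [0.4134 0.4411]
0 blue_tube [ 0.4314 -0.0453] 111.3 31.9 -80.0 top 0.0247 z at mid 0.0179 pt x-range mid [0.4197 0.4483]
0 blue_eraser [0.4232 0.1705] 55.4 23.3 -82.9 top 0.014 z at mid 0.0125 pt x-range mid [0.412 0.435]
0 white_eraser [0.4309 0.0661] 79.4 55.2 2.2 top 0.5319 z at mid 0.4819 pt x-range mid [0.3968 0.4283]
0 jar few
0 green [0.609  0.1246] 148.9 122.6 6.5 top [0.0027 0.0085] floor 0.0026
0 blue [0.6012 0.2784] 150.9 63.6 1.1 top [0.0029 0.0086] floor 0.0028
0 orange [ 0.6051 -0.0323] 166.8 128.1 1.4 top [0.0028 0.0182] floor 0.0027
counter 0.524159045767495
1 red_tube [0.431  0.2986] 115.6 97.7 -53.5 top 0.532 z at mid 0.5247 pt x-range mid [0.3902 0.5001]
1 blue_tube [ 0.434 -0.044] 109.5 32.1 -83.3 top 0.0241 z at mid 0.0176 pt x-range mid [0.4205 0.449 ]
1 blue_eraser [0.4235 0.1703] 55.9 23.2 -83.7 top 0.0143 z at mid 0.0124 pt x-range mid [0.4128 0.4347]
1 white_eraser [0.4283 0.0656] 55.4 23.3 71.3 top 0.0143 z at mid 0.0122 pt x-range mid [0.4153 0.4406]
1 jar [0.4248 0.3812] 66.7 66.3 42.9 top 0.0612 z at mid 0.0586 pt x-range mid [0.3929 0.4576]
  lid [0.4246 0.381 ] 66.0 64.0 -0.1
1 green [0.6096 0.1234] 149.3 127.5 5.9 top [0.0028 0.0082] floor 0.0028
1 blue [0.6005 0.3087] 151.4 123.5 1.5 top [0.0028 0.0087] floor 0.0027
1 orange [ 0.5949 -0.0341] 146.1 133.5 1.8 top [0.0025 0.0082] floor 0.0024
counter 0.47367077801890967
```

View pics/w1.png

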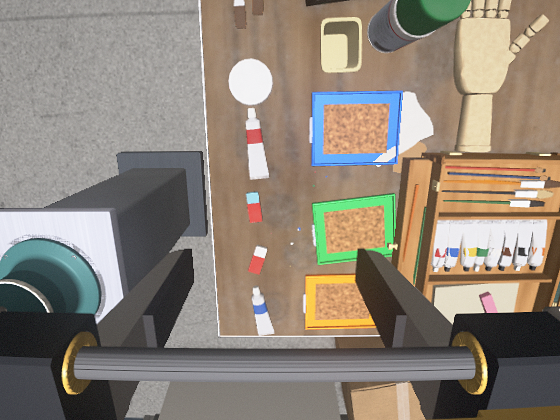

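Run:
```python
import numpy as np,cv2
import h
Tr=dict(green=((.612,.125),(45,75)),blue=((.601,.309),(100,130)),orange=((.598,-.032),(14,28)))
T=[("w0",),("w1",),("top",)]
for (k,) in T:
    if k=="top": p,P=h.cloud("top"); np.savez("top.npz",p=p,P=P)
    else: D=np.load(k+".npz");p,P=D["p"],D["P"]
    hsv=cv2.cvtColor(p,cv2.COLOR_RGB2HSV)
    for n,(x,y) in dict(red_tube=(.427,.28),blue_tube=(.434,-.053)).items():
        m=(abs(P[...,0]-x)<.03)&(abs(P[...,1]-y)<.063)&(P[...,2]>.004)&(P[...,2]<.03)
        q=P[m][:,:2]
        if len(q)<50: continue
        print(k,n,*h.rect(q)); vx,vy,_,_=cv2.fitLine((q*1000).astype(np.float32),cv2.DIST_HUBER,0,.01,.01).ravel();print("  dir",np.degrees(np.arctan2(vy,vx)),q[:,1].min(),q[:,1].max())
    for n,(c,(a,b)) in Tr.items():
        m=(hsv[...,0]>=a)&(hsv[...,0]<=b)&(hsv[...,1]>(190 if n=="orange" else 140))&(hsv[...,2]>130)&(abs(P[...,0]-c[0])<.095)&(abs(P[...,1]-c[1])<.08)&(P[...,2]<.012)
        l,lab,st,_=cv2.connectedComponentsWithStats(m.astype(np.uint8)); m=lab==1+np.argmax(st[1:,4])
        q=P[m][:,:2]; print(k,n,*h.rect(q))
```

```text
w0 red_tube [0.4305 0.2649] 83.2 33.7 -86.1
  dir -83.89573 0.22427698784035183 0.30538844508163265
w0 blue_tube [ 0.4313 -0.0482] 117.0 32.0 -79.0
  dir -80.46508 -0.10645990796677318 0.009938529159682019
w0 green [0.6073 0.1505] 149.7 69.7 7.3
w0 blue [0.6014 0.2784] 151.2 63.6 1.1
w0 orange [0.5719 0.0304] 33.3 0.5 0.6
w1 red_tube [0.4288 0.283 ] 118.9 32.0 -85.6
  dir -84.68134 0.2248993753237576 0.34157702013513547
w1 blue_tube [ 0.4342 -0.0458] 113.1 32.1 -83.3
  dir -80.44243 -0.10259436744135125 0.009854259475337468
w1 green [0.6109 0.1247] 150.5 122.7 7.0
w1 blue [0.6002 0.3088] 151.2 123.3 1.3
w1 orange [0.5713 0.0293] 15.6 2.2 -6.6
top blue_tube [ 0.4341 -0.0524] 124.8 57.5 -88.8
  dir -79.51505 -0.11468102386340381 0.00985769814646148
top green [0.6111 0.1261] 151.0 124.6 7.0
top blue [0.6344 0.2548] 88.6 22.5 10.8
top orange [ 0.5975 -0.0284] 151.4 124.7 0.5
```

```bash
cat >> h.py <<'E'
TR=dict(green=(.611,.125,7.),blue=(.6003,.3088,1.3),orange=(.5975,-.030,.5))
OB=dict(red_tube=(.4285,.2815,5.3),blue_tube=(.434,-.0505,9.6),white_eraser=(.4283,.0656,-18.7),blue_eraser=(.4234,.1704,6.7),jar=(.4247,.381,0))
def pick(n,z,f=25,hov=.13):
    x,y,a=OB[n];R=rot(np.radians(a))
    effector.release();env.reach([x,y,hov],R);env.movel([x,y,z],R,.12)
    effector.grasp(f);env.movel([x,y,hov],R,.12)
    s=env.sense();print(n,"t",round(s["t"],1),"w",s["gripper_width"],"f",s["grasp_force"])
def over(t,dx,dy,a,hov=.13):
    x,y,b=TR[t];c,s=np.cos(np.radians(b)),np.sin(np.radians(b))
    R=rot(np.radians(a+b));p=[x+c*dx-s*dy,y+s*dx+c*dy];env.reach([*p,hov],R);return p,R
def place(t,dx,dy,a,z,hov=.13):
    p,R=over(t,dx,dy,a,hov);env.movel([*p,z],R,.1)
    s=env.sense();print("at",np.round(s["ee_pos"],4),"F",np.round(s["wrist_force"],1),"w",s["gripper_width"])
    effector.release();env.movel([*p,hov],R,.15);print("t",env.sense()["t"])
E
python3 - <<'E'
from h import *
pick("white_eraser",.006)
s=env.sense()
p,P=cloud("wrist");cv2.imwrite("pics/g1.png",p[:,:,::-1])
place("blue",-.025,-.022,0,.0098)
p,P=cloud("wrist");cv2.imwrite("pics/g2.png",p[:,:,::-1])
E
python3 -c "
import cv2,numpy as np
cv2.imwrite('pics/g.png',cv2.resize(np.hstack([cv2.imread('pics/g1.png'),cv2.imread('pics/g2.png')]),(800,300)))"
```

```text
white_eraser t 12.1 w 0.022687967320256023 f 24.994047582149506
at [0.5763 0.2866 0.0105] F [-0.6 -0.4 -0.3] w 0.022375159440570128
t 16.5417
```

View pics/g.png

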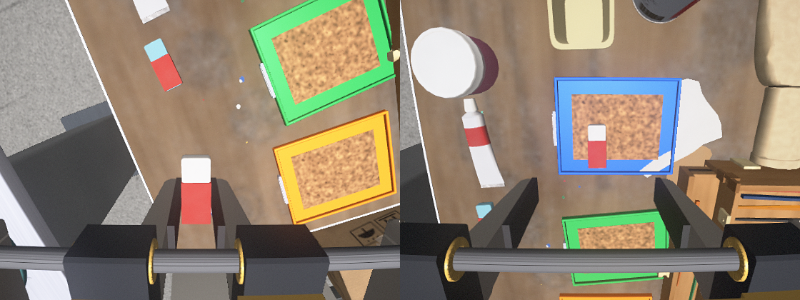

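Run:
```python
from h import *
pick("blue_eraser",.006)
place("blue",.012,.026,0,.0098)
pick("red_tube",.0065,20)
s=env.sense();p,P=cloud("wrist")
Q=(P-s["ee_pos"])@s["tcp_rot"]
m=(abs(Q[...,1])<.025)&(Q[...,0]>.015)&(Q[...,0]<.09)&(Q[...,2]>-.04)&(Q[...,2]<.02)
q=Q[m];print(len(q),np.percentile(q[:,0],[0,50,99,100]),np.percentile(q[:,2],[1,50,99]))
for x in(.02,.03,.04,.05,.056,.06,.065,.07): 
    r=q[abs(q[:,0]-x)<.003]; print(x,len(r),np.round(r[:,1:].mean(0),4) if len(r) else "")
cv2.imwrite("pics/g3.png",p[:,:,::-1])
for a in(90,-90):
  q=solver.inverse_kinematics([.611,.125,.13],rot(np.radians(7+a)));print(a,None if q is None else np.round(q,2),np.round(s["joint_positions"],2))
```

```text
blue_eraser t 21.0 w 0.023038817872843842 f 24.99993145465851
at [0.6122 0.3354 0.0106] F [0.7 0.3 0.7] w 0.022950944942109485
t 25.3833
red_tube t 29.7 w 0.027815321156813295 f 19.965578839091904
3951 [0.01502435 0.03682312 0.0621461  0.06237359] [-0.01855224 -0.01407571 -0.0051893 ]
0.02 529 [-0.0002 -0.0149]
0.03 561 [-0.0006 -0.0154]
0.04 634 [-0.0005 -0.015 ]
0.05 349 [-0.0005 -0.0111]
0.056 355 [-0.0007 -0.0106]
0.06 347 [-0.0006 -0.0095]
0.065 63 [-0.0008 -0.0065]
0.07 0 
90 [ 0.54  0.98 -1.31  1.69  0.99  1.29  0.72] [ 0.17  0.61 -1.06  1.96  0.66  0.96 -1.12]
-90 [ 0.21  0.62 -0.64  1.71  0.44  0.97 -2.05] [ 0.17  0.61 -1.06  1.96  0.66  0.96 -1.12]
```

View pics/g3.png

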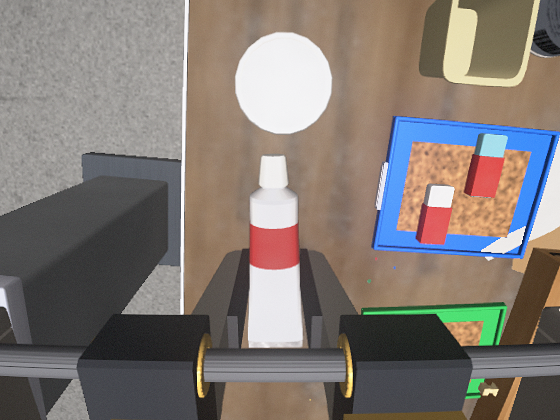

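```bash
python3 - <<'E'
from h import *
place("green",-.004,.038,-90,.0102)
p,P=cloud("wrist");cv2.imwrite("pics/g4.png",p[:,:,::-1])
pick("blue_tube",.0065,20)
s=env.sense();p,P=cloud("wrist")
Q=(P-s["ee_pos"])@s["tcp_rot"]
m=(abs(Q[...,1])<.025)&(Q[...,0]>.015)&(Q[...,0]<.09)&(Q[...,2]>-.04)&(Q[...,2]<.02)
q=Q[m];print(len(q),np.percentile(q[:,0],[50,99,100]),np.percentile(q[:,2],[1,50,99]))
cv2.imwrite("pics/g5.png",p[:,:,::-1])
p,P=cloud("top");cv2.imwrite("pics/g6.png",p[:,:,::-1])
E
python3 -c "
import cv2,numpy as np
I=[cv2.imread('pics/g%d.png'%i) for i in(4,5)]
cv2.imwrite('pics/gg.png',cv2.resize(np.hstack(I),(800,300)))"
```

```text
at [0.603  0.1625 0.0109] F [ 0.  -0.1 -0.6] w 0.027931236701476708
t 34.0417
blue_tube t 39.2 w 0.027866448381962956 f 19.96950201326399
3869 [0.03620253 0.06102765 0.06127761] [-0.01858028 -0.01393482 -0.00492729]
```

View pics/gg.png

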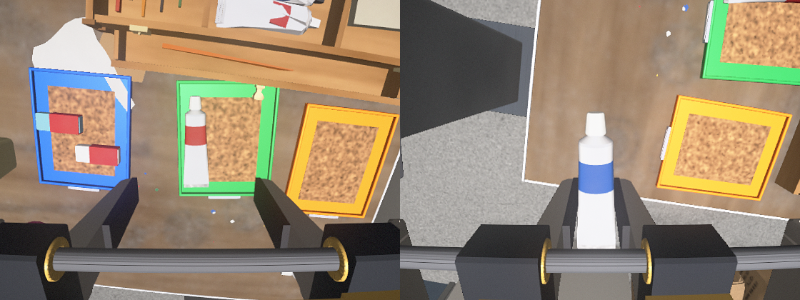

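Run:
```python
from h import *
x0,y0,b=TR["green"];c,s=np.cos(np.radians(b)),np.sin(np.radians(b))
def ana(cam):
    p,P=cloud(cam);X=P[...,0]-x0;Y=P[...,1]-y0
    tx=c*X+s*Y;ty=-s*X+c*Y;return p,P,tx,ty
env.reach([.50,.03,.22],rot(np.radians(-60))) if False else None
p,P,tx,ty=ana("top")
m=(tx>.03)&(tx<.10)&(abs(ty+.035)<.03)&(P[...,2]>.010)
print("clasp/box pts",[tuple(np.round(v,3)) for v in np.stack([tx,ty,P[...,2]],-1)[m]][:40])
v,u=np.where((abs(tx)<.09)&(abs(ty)<.075));v0,v1,u0,u1=v.min()-10,v.max()+10,u.min()-10,u.max()+10
cv2.imwrite("pics/c1.png",cv2.resize(p[v0:v1,u0:u1,::-1],None,fx=6,fy=6))
m=(abs(tx)<.07)&(ty>0)&(ty<.058)&(P[...,2]>.01);q=np.stack([tx,ty],-1)[m];print("red",len(q),rect(q) if len(q) else "")
```

```text
clasp/box pts [(np.float64(0.099), np.float64(-0.036), np.float64(0.011)), (np.float64(0.098), np.float64(-0.045), np.float64(0.011)), (np.float64(0.097), np.float64(-0.06), np.float64(0.01)), (np.float64(0.098), np.float64(-0.009), np.float64(0.017)), (np.float64(0.099), np.float64(-0.012), np.float64(0.014)), (np.float64(0.098), np.float64(-0.014), np.float64(0.016)), (np.float64(0.098), np.float64(-0.016), np.float64(0.016)), (np.float64(0.098), np.float64(-0.018), np.float64(0.015)), (np.float64(0.098), np.float64(-0.02), np.float64(0.014)), (np.float64(0.098), np.float64(-0.022), np.float64(0.014)), (np.float64(0.098), np.float64(-0.027), np.float64(0.01)), (np.float64(0.098), np.float64(-0.007), np.float64(0.01)), (np.float64(0.097), np.float64(-0.009), np.float64(0.013)), (np.float64(0.096), np.float64(-0.011), np.float64(0.014)), (np.float64(0.096), np.float64(-0.013), np.float64(0.014)), (np.float64(0.096), np.float64(-0.016), np.float64(0.013)), (np.float64(0.095), np.float64(-0.018), np.float64(0.017)), (np.float64(0.096), np.float64(-0.02), np.float64(0.014)), (np.float64
[... 661 characters left out ...]
.093), np.float64(-0.046), np.float64(0.014)), (np.float64(0.093), np.float64(-0.048), np.float64(0.013)), (np.float64(0.092), np.float64(-0.059), np.float64(0.011)), (np.float64(0.094), np.float64(-0.02), np.float64(0.011)), (np.float64(0.094), np.float64(-0.022), np.float64(0.012)), (np.float64(0.093), np.float64(-0.024), np.float64(0.014)), (np.float64(0.093), np.float64(-0.029), np.float64(0.011)), (np.float64(0.092), np.float64(-0.033), np.float64(0.015)), (np.float64(0.092), np.float64(-0.035), np.float64(0.013)), (np.float64(0.092), np.float64(-0.037), np.float64(0.012)), (np.float64(0.091), np.float64(-0.044), np.float64(0.012))]
red 584 (array([-0.0005,  0.0452]), 115.6, 48.1, 12.6)
```

View pics/c1.png

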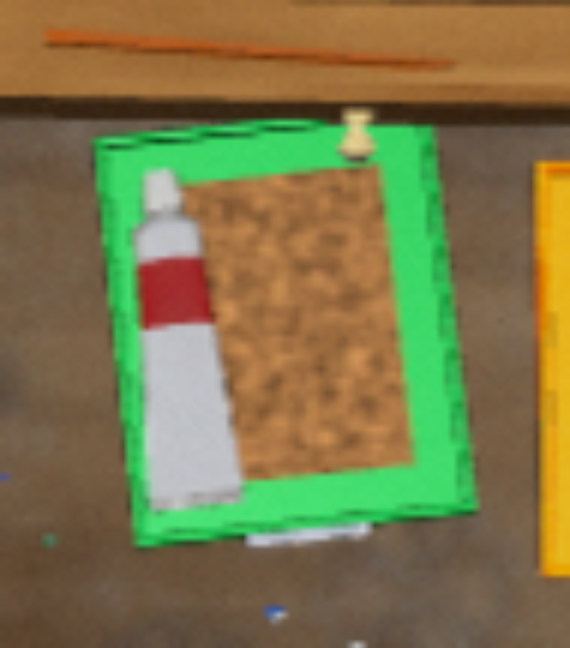

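Run:
```python
from h import *
x0,y0,b=TR["green"];c,s=np.cos(np.radians(b)),np.sin(np.radians(b))
for cam in("top","side"):
    p,P=cloud(cam);X=P[...,0]-x0;Y=P[...,1]-y0;tx=c*X+s*Y;ty=-s*X+c*Y
    m=(tx>.04)&(tx<.087)&(ty<0)&(ty>-.06)&(P[...,2]>.0095)
    print(cam);print(np.round(np.c_[tx[m],ty[m],P[m][:,2]][:40]*1000).astype(int).tolist())
    if cam=="side":
        v,u=np.where((abs(tx)<.09)&(abs(ty)<.075)&(P[...,2]<.05));v0,v1,u0,u1=v.min()-10,v.max()+10,u.min()-10,u.max()+10
        cv2.imwrite("pics/c2.png",cv2.resize(p[v0:v1,u0:u1,::-1],None,fx=6,fy=6))
```

```text
top
[[86, -52, 10], [87, -24, 11], [86, -35, 10], [85, -41, 11], [85, -43, 11], [85, -46, 10], [84, -50, 10], [84, -54, 10], [79, -1, 42], [80, -4, 39], [79, -6, 42], [79, -8, 43], [79, -10, 42], [79, -12, 38], [78, -14, 42], [78, -16, 43], [77, -18, 45], [79, -21, 37], [77, -22, 43], [77, -25, 41], [78, -27, 38], [77, -29, 39], [77, -31, 40], [76, -33, 41], [76, -35, 42], [76, -38, 40], [76, -40, 41], [75, -42, 41], [75, -44, 41], [75, -46, 40], [75, -48, 42], [75, -50, 41], [74, -52, 41], [74, -54, 41], [74, -56, 42], [74, -59, 40], [78, -1, 39], [78, -3, 40], [77, -5, 42], [77, -7, 42]]
side
[[73, -2, 42], [76, -1, 41], [78, -3, 42], [73, -4, 40], [76, -2, 38], [78, -5, 41], [71, -10, 42], [74, -10, 43], [77, -9, 41], [71, -11, 40], [74, -11, 40], [75, -14, 43], [78, -14, 42], [72, -1, 28], [72, -9, 35], [72, -16, 41], [75, -15, 40], [77, -17, 42], [72, -10, 32], [72, -19, 41], [74, -21, 42], [76, -20, 41], [72, -11, 30], [71, -22, 40], [73, -23, 41], [75, -24, 41], [71, -15, 31], [71, -22, 37], [72, -25, 40], [75, -26, 40], [73, -2, 15], [71, -14, 27], [70, -24, 36], [71, -30, 41], [74, -28, 39], [76, -31, 41], [73, -3, 13], [70, -19, 28], [71, -24, 33], [70, -33, 41]]
```

View pics/c2.png

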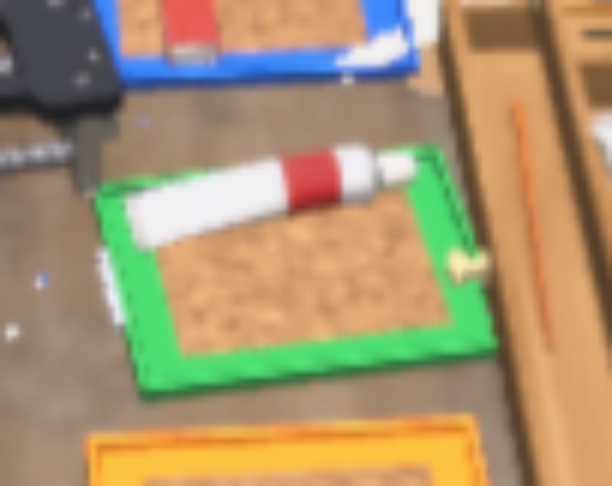

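Run:
```python
from h import *
x0,y0,b=TR["green"];c,s=np.cos(np.radians(b)),np.sin(np.radians(b))
for cam in("top","side"):
    p,P=cloud(cam);X=P[...,0]-x0;Y=P[...,1]-y0;tx=c*X+s*Y;ty=-s*X+c*Y
    m=(tx>.03)&(tx<.07)&(ty<-.015)&(ty>-.055)&(P[...,2]>.0095)
    print(cam);print(np.round(np.c_[tx[m],ty[m],P[m][:,2]][:60]*1000).astype(int).tolist())
    m=(abs(tx)<.068)&(ty>0)&(ty<.05)&(P[...,2]>.008)&(P[...,2]<.04);q=np.stack([tx,ty],-1)[m];print("red",len(q),q.min(0),q.max(0))
```

```text
top
[[70, -54, 42], [70, -39, 39], [70, -41, 39], [69, -43, 39], [70, -46, 35], [70, -48, 35], [68, -50, 40], [69, -52, 37], [68, -54, 39], [70, -42, 28], [70, -47, 26], [69, -49, 26], [70, -51, 23], [68, -53, 30], [70, -27, 24], [69, -29, 27], [68, -31, 30], [68, -33, 32], [70, -36, 20], [70, -39, 21], [70, -41, 19], [70, -43, 19], [69, -45, 22], [70, -48, 15], [69, -49, 19], [68, -51, 22], [68, -54, 20], [68, -27, 24], [68, -29, 23], [68, -32, 22], [68, -34, 23], [65, -29, 28], [64, -31, 29], [63, -26, 27], [62, -28, 31], [63, -31, 24], [62, -33, 29], [60, -26, 29], [59, -28, 32], [60, -30, 27], [60, -32, 28], [60, -35, 28], [60, -25, 19], [58, -26, 30], [58, -28, 29], [57, -30, 30], [57, -32, 31], [58, -35, 25], [58, -24, 18], [56, -25, 29], [56, -27, 30], [56, -30, 28], [55, -32, 30], [55, -34, 28], [57, -27, 15], [55, -28, 20], [55, -31, 19], [55, -33, 18]]
red 520 [-0.06480464  0.00401227] [0.06631857 0.04999054]
side
[[70, -26, 41], [69, -29, 40], [70, -19, 28], [69, -30, 38], [70, -35, 42], [69, -30, 35], [69, -38, 42], [70, -28, 30], [68, -41, 41], [70, -44, 44], [55, -29, 30], [58, -27, 27], [66, -32, 30], [69, -32, 30], [67, -44, 42], [69, -45, 42], [54, -32, 28], [56, -34, 31], [60, -30, 26], [66, -33, 28], [69, -32, 27], [68, -44, 37], [69, -47, 41], [53, -34, 28], [56, -35, 28], [59, -34, 27], [61, -36, 28], [64, -34, 26], [66, -34, 26], [68, -36, 27], [68, -43, 34], [68, -52, 42], [54, -27, 18], [53, -37, 27], [55, -37, 27], [58, -36, 25], [60, -37, 26], [63, -36, 25], [65, -39, 27], [67, -39, 27], [67, -48, 35], [70, -54, 40], [51, -42, 29], [55, -40, 26], [58, -38, 23], [61, -36, 21], [63, -38, 23], [66, -36, 21], [67, -40, 24], [67, -49, 33], [53, -38, 22], [55, -39, 22], [57, -42, 24], [66, -38, 20], [69, -36, 17], [68, -46, 27], [69, -36, 13], [67, -51, 28], [67, -51, 25], [68, -42, 13]]
red 398 [-0.06388386  0.00340276] [0.055828   0.04910605]
```

Run:
```python
from h import *
place("green",-.0075,-.038,-95.6,.0102,.14)
p,P=over("green",-.02,0,-90,.2)
p,P=cloud("wrist");cv2.imwrite("pics/g7.png",p[:,:,::-1])
x0,y0,b=TR["green"];c,s=np.cos(np.radians(b)),np.sin(np.radians(b))
X=P[...,0]-x0;Y=P[...,1]-y0;tx=c*X+s*Y;ty=-s*X+c*Y
for sg in(1,-1):
  for x in(-.06,-.05,-.04,-.02,0,.02,.03,.04,.048):
    m=(abs(tx-x)<.004)&(ty*sg>.005)&(ty*sg<.06)&(P[...,2]>.0065);q=np.c_[ty[m],P[m][:,2]]*1000
    if len(q):print(sg,x,np.round([*np.percentile(q[:,0],[2,98]),np.percentile(q[:,1],95)],1).tolist())
```

```text
at [0.6088 0.0865 0.0109] F [0.1 0.  0.2] w 0.02767267520903644
t 44.5833
1 -0.06 [24.8, 59.8, 7.9]
1 -0.05 [21.6, 59.1, 11.7]
1 -0.04 [22.1, 58.7, 14.7]
1 -0.02 [28.2, 51.3, 298.1]
1 0 [6.7, 59.2, 312.3]
1 0.02 [25.4, 59.4, 27.5]
1 0.03 [26.1, 58.8, 27.9]
1 0.04 [26.9, 59.4, 27.3]
1 0.048 [31.1, 59.3, 22.6]
-1 -0.06 [-59.7, -19.5, 9.3]
-1 -0.05 [-59.3, -18.3, 13.2]
-1 -0.04 [-59.2, -20.2, 15.9]
-1 -0.02 [-49.8, -27.2, 297.9]
-1 0 [-59.4, -6.9, 314.0]
-1 0.02 [-54.8, -28.5, 27.9]
-1 0.03 [-55.3, -29.3, 27.7]
-1 0.04 [-59.4, -35.0, 22.9]
-1 0.048 [-59.2, -36.9, 22.2]
```

View pics/g7.png

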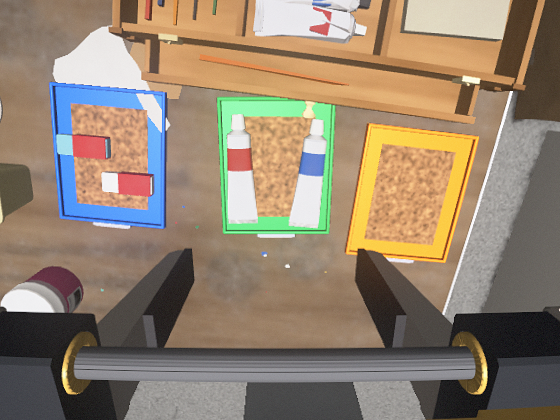

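```bash
python3 - <<'E'
from h import *
pick("jar",.043,30,.15)
place("orange",-.015,0,0,.0466,.15)
env.reach([.50,.05,.35],rot(0));env.pause(.5)
p,P=cloud("wrist");cv2.imwrite("pics/g8.png",p[:,:,::-1])
m=(np.hypot(P[...,0]-.583,P[...,1]+.03)<.05)&(P[...,2]>.045)&(P[...,2]<.1);print(len(P[m]),P[m].mean(0) if m.any() else "")
for n in["red_tube","blue_tube","blue_eraser","white_eraser","jar"]:
    print(n,[(np.round(r["at"],3).tolist(),round(r["score"],2)) for r in tip_of("wrist",n)[:1]])
p,P=cloud("top")
m=(np.hypot(P[...,0]-.583,P[...,1]+.03)<.05)&(P[...,2]>.055)&(P[...,2]<.1);q=P[m]
if len(q)>20: A=np.c_[q[:,:2]-q[:,:2].mean(0),np.ones(len(q))];print("lid plane",np.linalg.lstsq(A,q[:,2],rcond=None)[0],q.mean(0))
cv2.imwrite("pics/g9.png",p[:,:,::-1])
E
python3 -c "
import cv2,numpy as np
I=[cv2.imread('pics/g%d.png'%i) for i in(8,9)]
cv2.imwrite('pics/gz.png',cv2.resize(np.hstack(I),(800,300)))"
```

```text
jar t 49.0 w 0.0677532455604777 f 29.999569952487946
at [ 0.583  -0.0301  0.0468] F [-0.1  0.5 -1.4] w 0.06742914334149568
t 53.1917
1664 [ 0.58189901 -0.02814769  0.06107569]
red_tube [([0.601, 0.162, 0.001], 0.85)]
blue_tube [([0.611, 0.08, 0.001], 0.95)]
blue_eraser []
white_eraser []
jar [([0.583, -0.028, 0.005], 0.62)]
```

View pics/gz.png

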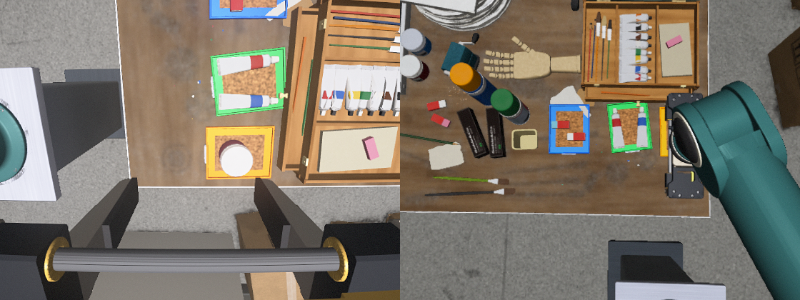

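Run:
```python
from h import *
env.reach([.47,.30,.42],rot(0));env.pause(.5)
for cam in("wrist","side"):
  p,P=cloud(cam)
  for n,(x,y,r,z) in dict(jar=(.582,-.03,.025,.05),white=(.576,.287,.009,.009),blue=(.612,.335,.009,.009)).items():
    q=P[(np.hypot(P[...,0]-x,P[...,1]-y)<r)&(P[...,2]>z)&(P[...,2]<.09)]
    if len(q)>8: print(cam,n,len(q),np.round(np.linalg.lstsq(np.c_[q[:,:2]-q[:,:2].mean(0),np.ones(len(q))],q[:,2],rcond=None)[0],4))
print(env.sense()["t"])
```

```text
wrist jar 446 [-0.0112  0.0097  0.0613]
wrist white 83 [-0.0349 -0.0431  0.0152]
wrist blue 89 [-0.0124  0.0207  0.0149]
side jar 293 [-0.0037 -0.0007  0.0622]
side white 25 [-0.1271  0.0656  0.0153]
side blue 17 [0.0268 0.0723 0.0164]
56.5833
```

```bash
python3 -c "
from station import *
print(workorder.finish_job())"
```

```text
the job is handed in; nothing more can be done
None
```

I handed the job in at about 57 s of the allowed 102 s. By the last camera readings both tubes lie flat in the green tray, both erasers in the blue tray, and the jar stands upright in the orange tray. The pail and spray can were not touched. The station did not report a verdict.

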